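# Jack the filter holder shut and hold it

## Robot

A 6-joint arm with a two-finger parallel gripper is mounted at the origin on the work surface. World frame = base frame: x ahead of the robot, y to its left, z up, the work surface at z = 0. Lengths are in m, angles in rad, forces in N, time in s.
With the tool pointing down it reaches from about 0.3 to 0.875 m from the base axis. Payload 6.4 kg.
Tool frame: the origin (TCP) lies at the very end of the fingers, on their centre line; the grasp point (between the pads) lies 19 mm behind it; z points along the fingers, y is the line along which they close (so a half turn about z gives the same grasp; the last joint's range is limited). The gripper opens to 85 mm and grips with 20 to 120 N. Pads are 22 mm wide; open, the fingers measure 114 mm over their backs; the gripper's body (76 mm by 85 mm) begins 54 mm behind the grasp point. The pads swing forward as they close: fully open they stand 13 mm farther back than shut.
Start: joints at [-0.206, 0.181, 1.607, -0, 1.354, -0.206], TCP at [0.575, 0, 0.231] pointing down, gripper open.
Joint ranges: [-2.99, 2.99], [-0.89, 2.07], [0.3, 2.58], [-1.14, 4.28], [0, 2.63], [-3.12, 3.12]. Speed limits (rad/s): [2.57, 2.57, 3.01, 3.14, 3.14, 3.14].

## Interface

Orientations are given as a unit quaternion [w, x, y, z].
In Python, from bench import * gives the robot as it stands. The module is installed in compiled form; this text tells all that it offers.
- The arm moves only by the tool arm_command, never from a script. Its arguments are lists of equal length, an entry for each row: "dp": the shift along the tool's x, y, z in units of 0.25 m (1.0 is 0.25 m), a list of three; "turn": the turn, a rotation vector about the tool's x, y, z in units of 30 degrees (1.0 is 30 degrees), a list of three; "jaw": the opening, from 0 (shut) to 1 (fully open). A call has 1 to 5 rows; each row is the pose to reach, as a shift and turn from the pose commanded when the call began, along the tool's axes at that moment; what a row does not reach only later rows make up. A row lasts 1/8 s, in which the tool goes at most 62.5 mm and 10.7 degrees, less where a joint would pass 70% of its speed; a pose out of reach is approached as far as the arm can. A call with a number of a shift or a turn outside -1 to 1 is refused whole. A call with a gripper value outside its range is refused whole. The fingers move at their own pace and stop on an object; the grip force is fixed at half the most. Time passes only in rows, so rows that repeat a pose let the fingers close. It gives the time, the measured TCP pose, the force, the opening and the grip force at its end, in the units of the state.
- get_obs(): the state, without advancing time (a new reading comes with each control period).
- camera(name): name is "scene" or "side" or "wrist"; returns the picture (384x512x3 uint8, blue, green, red); there is no depth.
- get_calibration(name): a dict with "camera_matrix" (3x3 intrinsics, pixels), "R" (3x3) and "t" (3): a world point X has camera coordinates R X + t; the wrist camera has in their place "mount" (4x4, takes a point from camera to tool coordinates, whose origin is the TCP and whose axes are the flange's). Camera axes: x right, y down, z forward; pixel columns grow to the right and rows downward; lengths in m; the calibration is good to about 2 mm. A picture is of the moment at which its call begins: read the wrist's pose just before it. get_calibration takes no time and is no camera call.
- hand_in(): hands the job in; it is judged then, once.
The state is a dict: "time_s": time; "q": joint angles; "dq": joint speeds; "joint_efforts": joint torques, N m; "eef_pos": TCP position; "eef_rot": TCP orientation; "wrist_force": force on the tool from outside, world axes, zero at the start; "torque": the same for the moment, N m; "opening": opening from 0.0 (shut) to 1.0 (fully open); "grasp_force": force on a finger pad.
Only numpy, scipy, OpenCV 4.12 (cv2) and the standard library are available. Lean on these libraries where they do the work, as an engineer would, in place of code of your own. Each camera call takes 0.05 s, during which the arm holds its last target. There are 200 camera calls.

## Task

Slide the small hand jack across the bench until its round saddle is centred under the lift point of the filter holder, which is the ear marked by the ball-topped pin, with the pump handle still up. Then push the pump handle down with the gripper until the lower plate is raised fully shut against the fixed head, and finish holding the handle down so that the plate stays shut on the jack; do not let go. Keep the jack flat on the bench, do not lift the plate by hand, and leave the other things on the bench where they are.

Things in the scene. Friction and masses are not known exactly. Their poses are not given: they have to be found in the camera images.
- jack: Loose grey hand jack, about 0.8 kg, on low-friction glides. Base plate 250 x 90 mm, top 14 mm up. Origin: centre of underside; +x from handle end to saddle end, z up. On the axis y = 0: lift column 56 mm across at x = +85 mm; two cheek plates at x = +33 mm (36 mm long, 50 mm over both, 92 mm tall) hold the handle pivot. May be dragged by its handle and may finish at any yaw.
- saddle_top (a point): Centre of the flat top of the round saddle, 44 mm across, on the jack at x = +85 mm; 96 mm above the bench with the handle up. It rises 86 mm per rad of the handle, 38 mm in all.
- pump_handle (a joint): Jack handle, hinge in rad: 0 = up (rest: it rises backwards 0.40 rad above level), grows as its end is pushed down, stop at 0.44. Spring and load push it back up: about 9 N down at the grip when loaded. The saddle meets the pad at about 0.16; the plate is shut at about 0.37, where the handle becomes stiff.
- handle_grip (a point): Middle of the black rubber grip at the handle's end (65 mm along the handle, 22 mm wide, 16 mm thick), 127.5 mm from the pivot; with handle up at jack x = -84 mm, 125 mm above the bench. Can be gripped across its width from above, or pressed. Moves on an arc about the pivot; axes as the jack's when up.
- handle_pivot (a point): Handle's hinge axis, 75 mm above the bench, on the jack at x = +33 mm; the hinge line is the jack's y axis.
- filter_holder: Steel filter holder fixed to the bench. Origin: on the bench below the centre of its round head (170 mm across, underside 150 mm, top 165 mm up); front is -x. Foot 170 mm square, x = -30 to +140 mm; rear column. Head and lower plate have two matching ears, 44 mm across, at x = -110, y = +75 and -75 mm; the space under the ears is open to front and sides.
- lower_plate (a joint): Lower plate of the filter holder (0.8 kg, 14 mm thick, shaped like the head), slide in m: 0 = open, 18 mm below the head; 0.018 = shut flush on the head; falls back by its weight. Under each ear is a rubber lift pad 30 mm across, underside 110 mm above the bench when open.
- marker_pin: Ball-topped steel pin standing on one of the two ears of the head (left or right varies), 56 mm tall with a 28 mm ball. Origin: its foot, 165 mm above the bench, on the vertical through the middle of the lift pad below: this is the marked lift point.
- plain_nut: Low hexagonal steel nut, 24 mm across and 8 mm high, on top of the other ear, which is not to be used. Origin: its underside.
- tube_rack: Bystander: steel rack of capped tubes, 210 x 80 x 102 mm, origin under its centre. The jack stands to one side in front of the robot, the rack to the other; which is left varies.
- amber_bottle: Bystander: amber bottle, 70 mm across, 150 mm tall, origin under its centre.
- media_jar: Bystander: clear jar with red lid, 80 mm across, 100 mm tall, origin under its centre.
- beaker: Bystander: glass beaker, 70 mm across, 85 mm tall, origin under its centre.
- wrench: Bystander: steel wrench 170 mm long lying on the bench.
- petri_dish: Bystander: open clear dish, 90 mm across, 16 mm tall, origin under its centre.

How it is judged:
By the outcome, as a careful person would: the job done as asked, in the order asked, and still so for the second after the job is handed in, while the arm keeps its last pose, push and grip.
It also fails if it takes over 48 s, if anything falls off the work surface, if the arm or the gripper's body presses on something with over 40 N, if the wrist force passes 120 N, or if a joint passes its speed limit or range.

## Working session

There is one attempt and no reset: what is moved stays moved. The work goes in short steps, Python scripts to look and compute and a tool call to move; the robot and the scene stay as the last step left them, time stands still between calls to the robot, and variables do not carry over. Pictures are saved under pics/ and viewed, at most 10 in all, crops included, and the job is handed in when it is done.

Besides the shell and the picture viewer there is one more tool, called after "Call:" in YAML: its name, and indented under it one key for each argument. arm_command: Moves the arm, as the interface text tells. Its arguments: {"type":"object","properties":{"dp":{"type":"array"},"turn":{"type":"array"},"jaw":{"type":"array"}},"required":["dp","turn","jaw"]}

```bash
mkdir -p pics; ls; python3 - <<'E'
from bench import *
import cv2,numpy as np
o=get_obs();print({k:np.round(v,4).tolist() for k,v in o.items()})
for n in ("scene","side"):
    im=camera(n);cv2.imwrite(f"pics/{n}0.png",im)
    c=get_calibration(n);print(n,{k:np.round(v,4).tolist() for k,v in c.items()})
print(get_calibration("wrist"))
E
```

```text
pics
{'time_s': 0.0, 'q': [-0.2063, 0.1815, 1.608, 0.0, 1.3538, -0.2063], 'dq': [0.0001, -0.0008, -0.0006, -0.0006, -0.0003, 0.0018], 'joint_efforts': [0.0003, -44.4869, -35.1341, -0.0003, 0.0091, 0.0], 'eef_pos': [0.5744, 0.0001, 0.2304], 'eef_rot': [-0.0007, 0.7071, 0.7071, -0.0005], 'wrist_force': [-0.4055, -0.1862, 0.2653], 'torque': [-0.0273, -0.0617, 0.0573], 'grasp_force': 0.0, 'opening': 1.0003}
scene {'camera_matrix': [[430.9411, 0.0, 261.2413], [0.0, 430.9411, 196.1681], [0.0, 0.0, 1.0]], 'R': [[0.4024, 0.9153, -0.0191], [0.6907, -0.3172, -0.6498], [-0.6008, 0.2483, -0.7599]], 't': [-0.2268, -0.3306, 1.7055]}
side {'camera_matrix': [[455.6833, 0.0, 253.9747], [0.0, 455.6833, 186.4362], [0.0, 0.0, 1.0]], 'R': [[0.9465, -0.3221, -0.0205], [-0.2482, -0.6857, -0.6843], [0.2063, 0.6528, -0.7289]], 't': [-0.5758, 0.228, 1.3243]}
{'camera_matrix': array([[283.69335375,   0.        , 259.0402882 ],
       [  0.        , 283.69335375, 189.59770004],
       [  0.        ,   0.        ,   1.        ]]), 'mount': array([[ 5.95271170e-04, -9.57889434e-01, -2.87136689e-01,
         7.14645955e-02],
       [ 9.99998507e-01,  1.03608814e-03, -1.38327012e-03,
        -2.19111955e-04],
       [ 1.62251875e-03, -2.87135436e-01,  9.57888620e-01,
        -1.43046332e-01],
       [ 0.00000000e+00,  0.00000000e+00,  0.00000000e+00,
         1.00000000e+00]])}
```

View pics/scene0.png

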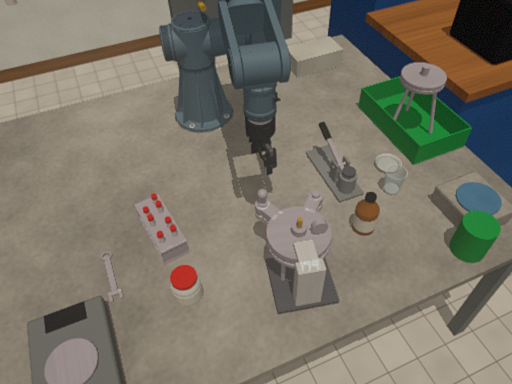

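View pics/side0.png

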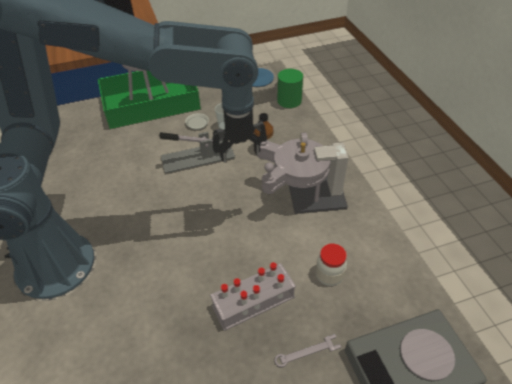

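The scene view shows the jack at (335,165) with its black grip at (325,131). The holder head is at (298,232), the pin ball at about (262,194) and the other ear at (315,200). Both views come enlarged next so I can take pixels.

```bash
python3 - <<'E'
import cv2
a=cv2.imread('pics/scene0.png')[115:255,235:375];b=cv2.imread('pics/side0.png')[105:215,150:350]
cv2.imwrite('pics/a.png',cv2.resize(a,None,fx=4.2,fy=4.2,interpolation=2));cv2.imwrite('pics/b.png',cv2.resize(b,None,fx=4,fy=4,interpolation=2))
E
```

```text
(no output)
```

View pics/a.png

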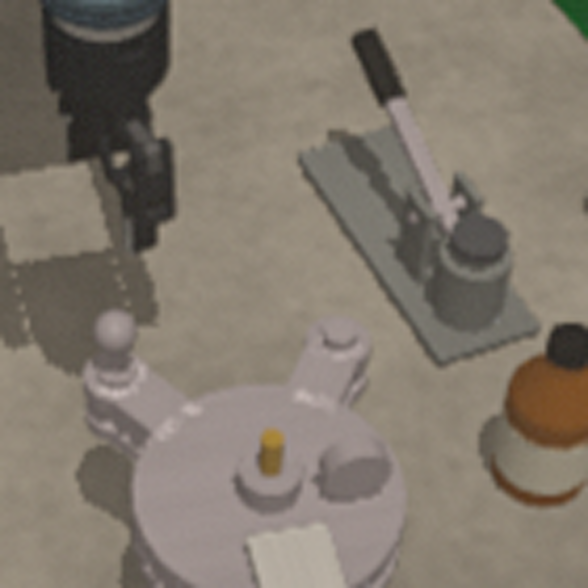

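View pics/b.png

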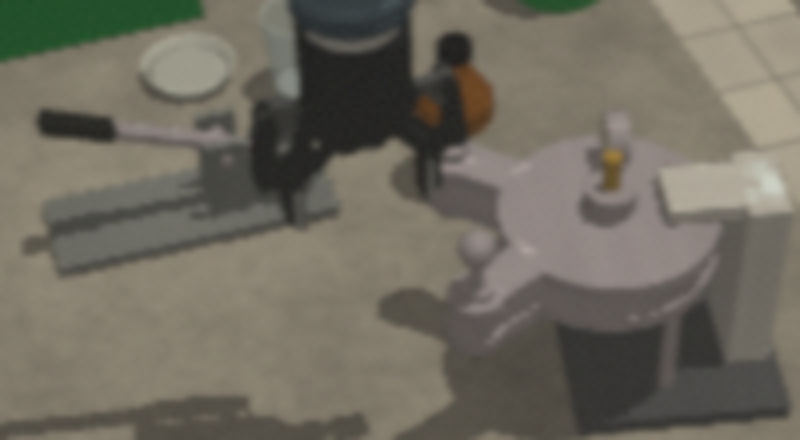

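The enlarged scene crop shows the ball at (115,331), the saddle top at (480,240), the grip from (367,38) to (390,98), and base corners at (303,157), (441,357), (538,325) and (390,128). The enlarged side crop shows the ball at (479,246), the grip middle at (77,125), and base corners at (45,205), (57,268) and (338,210).

```bash
cat > h.py <<'E'
from bench import *
import numpy as np,cv2
from scipy.spatial.transform import Rotation as Ro
def cam(n,o=None):
    c=get_calibration(n);K=c["camera_matrix"]
    if n!="wrist": return K,np.array(c["R"]),np.array(c["t"])
    w=np.array(o["eef_rot"]);T=np.eye(4);T[:3,:3]=Ro.from_quat(w[[1,2,3,0]]).as_matrix();T[:3,3]=o["eef_pos"]
    M=np.linalg.inv(T@c["mount"]);return K,M[:3,:3],M[:3,3]
def ray(C,p):
    K,R,t=C;d=R.T@np.linalg.solve(K,[p[0],p[1],1]);return -R.T@t,d/np.linalg.norm(d)
def plane(C,p,z):
    o,d=ray(C,p);return o+d*(z-o[2])/d[2]
def tri(C1,p1,C2,p2):
    A=[];b=[]
    for C,p in((C1,p1),(C2,p2)):
        o,d=ray(C,p);P=np.eye(3)-np.outer(d,d);A.append(P);b.append(P@o)
    A=np.vstack(A);b=np.hstack(b);X=np.linalg.lstsq(A,b,rcond=None)[0];return X,np.linalg.norm(A@X-b)
def proj(C,X):
    K,R,t=C;v=K@(R@X+t);return v[:2]/v[2]
E
python3 - <<'E'
from h import *
np.set_printoptions(precision=4,suppress=True)
S=cam("scene");D=cam("side")
sa=lambda *p:np.array(p)/4.2+[235,115]
sb=lambda *p:np.array(p)/4+[150,105]
print("ball",tri(S,sa(115,331),D,sb(479,246)),plane(S,sa(115,331),.207),plane(D,sb(479,246),.207))
print("grip",tri(S,sa(379,67),D,sb(77,125)),plane(S,sa(379,67),.125))
print("saddle",plane(S,sa(480,240),.096))
for p in((303,157),(441,357),(538,325),(390,128)):print("S",plane(S,sa(*p),.014))
for p in((45,205),(57,268),(338,210)):print("D",plane(D,sb(*p),.014))
# headcentre
print("nut",tri(S,sa(338,330),D,sb(463,155)))
E
```

```text
ball (array([ 0.6505, -0.0299,  0.2084]), np.float64(0.001483817034287401)) [ 0.6503 -0.0304  0.207 ] [ 0.6507 -0.0273  0.207 ]
grip (array([0.4163, 0.3011, 0.1231]), np.float64(0.0018141846470261318)) [0.4194 0.2985 0.125 ]
saddle [0.5933 0.2899 0.096 ]
S [0.385  0.2566 0.014 ]
S [0.6242 0.2496 0.014 ]
S [0.6274 0.334  0.014 ]
S [0.3845 0.3406 0.014 ]
D [0.377  0.3379 0.014 ]
D [0.3717 0.256  0.014 ]
D [0.619  0.2427 0.014 ]
nut (array([0.6859, 0.1113, 0.1714]), np.float64(0.005961119792074124))
```

Call:
arm_command:
  dp:
    - [0.2, -0.1, 0]
    - [0.4, -0.2, 0]
    - [0.6, -0.31, 0]
    - [0.8, -0.42, 0]
    - [0.98, -0.52, 0]
  turn:
    - [0, 0, -0.25]
    - [0, 0, -0.5]
    - [0, 0, -0.75]
    - [0, 0, -1]
    - [0, 0, -1]
  jaw: [1, 1, 1, 1, 1]

```text
time_s: 0.72
eef_pos: [0.4436, 0.2465, 0.231]
eef_rot: [-0.0, 0.499, 0.866, -0.0]
wrist_force: [0.8, 0.4, 0.3]
opening: 1.003
grasp_force: 0.0
```

```bash
cat >> h.py <<'E'
def Rm(o): return Ro.from_quat(np.array(o["eef_rot"])[[1,2,3,0]])
def go(pos,yaw,pitch=0):
    "shift/turn in move units; tool x = world -x at yaw 0; pitch tilts tool top towards -x"
    o=get_obs();R=Rm(o)
    base=Ro.from_matrix(np.array([[-1,0,0],[0,1,0],[0,0,-1.]]).T)
    T=Ro.from_euler("z",yaw)*Ro.from_euler("y",-pitch)*base
    print("t",o["time_s"],"dp",np.round(R.inv().apply(np.array(pos)-o["eef_pos"])/.25,3),"turn",np.round(np.degrees((R.inv()*T).as_rotvec())/30,3))
E
python3 -c "
from h import *
go([.418,.2995,.23],-.04);print(get_obs()['q'])"
```

```text
t 0.725 dp [0.235 0.018 0.004] turn [-1.00e-03 -1.00e-03 -1.92e+00]
[ 2.72889032e-01  2.89398603e-02  1.77388968e+00  1.05524502e-04
  1.33922520e+00 -2.52410390e-01]
```

Call:
arm_command:
  dp:
    - [0.12, 0.01, 0]
    - [0.235, 0.018, 0]
    - [0.235, 0.018, 0]
  turn:
    - [0, 0, -0.35]
    - [0, 0, -0.7]
    - [0, 0, -1]
  jaw: [1, 1, 1]

```text
time_s: 1.1
eef_pos: [0.4181, 0.2997, 0.2309]
eef_rot: [-0.001, 0.255, 0.967, -0.0]
wrist_force: [0.4, -1.1, 0.4]
opening: 1.001
grasp_force: 0.0
```

Call:
arm_command:
  dp:
    - [0, 0, 0]
    - [0, 0, 0]
    - [0, 0, 0]
    - [0, 0, 0]
  turn:
    - [0, 0, -0.34]
    - [0, 0, -0.68]
    - [0, 0, -0.92]
    - [0, 0, -0.92]
  jaw: [1, 1, 1, 1]

```text
time_s: 1.6
eef_pos: [0.4193, 0.298, 0.2309]
eef_rot: [-0.0, 0.022, 1.0, -0.0]
wrist_force: [-0.2, 0.1, 0.8]
opening: 1.001
grasp_force: 0.0
```

```bash
python3 - <<'E'
from h import *
import json
o=get_obs();im=camera("wrist");cv2.imwrite("pics/w1.png",im);s=camera("side");cv2.imwrite("pics/side1.png",s)
json.dump({k:np.array(o[k]).tolist() for k in("eef_pos","eef_rot","q")},open("w1.json","w"))
print(o["eef_pos"],o["q"])
c=cv2.resize(s[100:220,150:350],None,fx=2.56,fy=2.56)
cv2.imwrite("pics/c.png",np.vstack([im,c[:210]]))
E
```

```text
[0.41927491 0.29804898 0.23091943] [ 3.86945798e-01  4.53500669e-02  1.75708189e+00 -1.71730713e-05
  1.33993748e+00 -1.14080915e+00]
```

View pics/c.png

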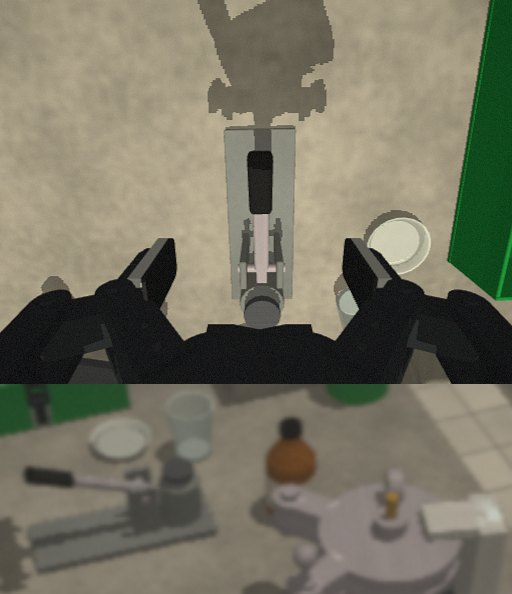

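The wrist view shows the grip at (260,182), base corners at (225,128) and (295,127), and the saddle at (262,309). In the lower half (side view), the grip middle is at (50,477) and the saddle top at (178,467).

```bash
python3 - <<'E'
from h import *
import json
np.set_printoptions(precision=4,suppress=True)
o=json.load(open("w1.json"));W=cam("wrist",o);D=cam("side");S=cam("scene")
sb=lambda x,y:np.array([x/2.56+150,(y-384)/2.56+100])
sa=lambda *p:np.array(p)/4.2+[235,115]
print("grip",tri(W,(260,182),D,sb(50,477)),tri(W,(260,182),S,sa(379,67)),plane(W,(260,182),.13))
print("saddle",tri(W,(262,309),D,sb(178,467)),tri(D,sb(178,467),S,sa(480,240)),plane(W,(262,309),.096))
for p in((225,128),(295,127),(233,297),(293,297)):print(plane(W,p,.014))
g=(W[1]@[0.4193,.298,.1]);print(proj(W,np.array([.4193,.298,.125])))
E
```

```text
grip (array([0.4146, 0.2978, 0.1261]), np.float64(0.002706250032479151)) (array([0.4149, 0.2992, 0.1211]), np.float64(0.002725879528042251)) [0.4116 0.2976 0.13  ]
saddle (array([0.5825, 0.2947, 0.0927]), np.float64(0.006706232721887912)) (array([0.5874, 0.2958, 0.092 ]), np.float64(0.004547789045607241)) [0.5741 0.2932 0.096 ]
[0.3713 0.2559 0.014 ]
[0.3738 0.3429 0.014 ]
[0.6181 0.2489 0.014 ]
[0.6219 0.3383 0.014 ]
[260.7915 188.7313]
```

```bash
python3 -c "
from h import *
go([.4145,.298,.106],-.025)"
```

```text
t 1.7 dp [ 0.019 -0.001  0.5  ] turn [-0.    -0.001 -0.037]
```

Call:
arm_command:
  dp:
    - [0.019, 0, 0.2]
    - [0.019, 0, 0.4]
    - [0.019, 0, 0.5]
    - [0.019, 0, 0.5]
  turn:
    - [0, 0, -0.037]
    - [0, 0, -0.037]
    - [0, 0, -0.037]
    - [0, 0, -0.037]
  jaw: [1, 1, 1, 1]

```text
time_s: 2.2
eef_pos: [0.413, 0.2976, 0.1042]
eef_rot: [-0.002, 0.012, 1.0, -0.001]
wrist_force: [0.7, -1.3, 1.4]
opening: 0.997
grasp_force: 0.0
```

Call:
arm_command:
  dp:
    - [0, 0, 0]
    - [0, 0, 0]
    - [0, 0, 0]
    - [0, 0, 0]
    - [0, 0, 0]
  turn:
    - [0, 0, 0]
    - [0, 0, 0]
    - [0, 0, 0]
    - [0, 0, 0]
    - [0, 0, 0]
  jaw: [0.6, 0.4, 0.25, 0.15, 0.1]

```text
time_s: 2.82
eef_pos: [0.4152, 0.2987, 0.1071]
eef_rot: [0.001, 0.011, 1.0, 0.0]
wrist_force: [-0.5, 1.8, 4.3]
opening: 0.242
grasp_force: 62.1
```

```bash
python3 - <<'E'
from h import *
import json
o=get_obs();im=camera("wrist");cv2.imwrite("pics/w2.png",im);s=camera("side")
json.dump({k:np.array(o[k]).tolist() for k in("eef_pos","eef_rot","q")},open("w2.json","w"))
print({k:np.round(o[k],3).tolist() for k in("eef_pos","eef_rot","wrist_force","opening","grasp_force")})
c=cv2.resize(s[100:220,150:350],None,fx=2.56,fy=2.56)
cv2.imwrite("pics/c2.png",np.vstack([im,c[:210]]))
E
```

```text
{'eef_pos': [0.415, 0.299, 0.107], 'eef_rot': [0.001, 0.011, 1.0, 0.0], 'wrist_force': [-0.452, 1.847, 4.296], 'opening': 0.242, 'grasp_force': 62.099}
```

View pics/c2.png

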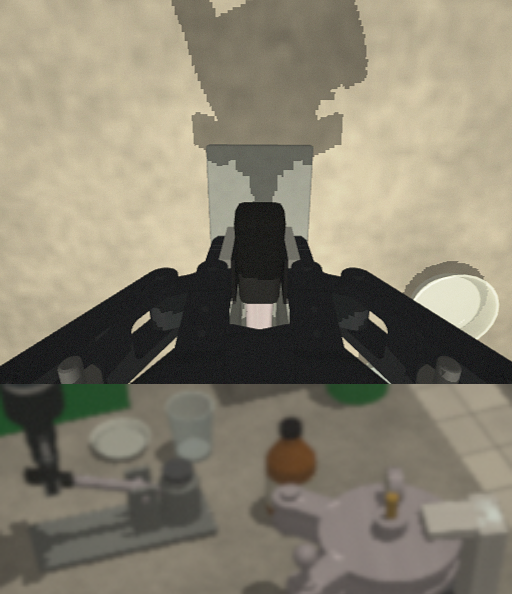

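The handle is gripped with an opening of 0.242 and a grip force of 62 N. The base's rear corners are at (207,146) and (313,146). The jack has hardly moved.

```bash
python3 - <<'E'
from h import *
import json
np.set_printoptions(precision=4,suppress=True)
o=json.load(open("w2.json"));W=cam("wrist",o);S=cam("scene")
a,b=[plane(W,p,.014) for p in((207,146),(313,146))]
m=(a+b)/2;d=b-a;y=-np.arctan2(d[0],d[1]);print(a,b,"rear",m,"yaw",y,"saddle",m[:2]+.21*np.array([np.cos(y),np.sin(y)]))
print("rack",plane(S,(185,245),.0),plane(S,(157,197),.1),plane(S,(187,240),.1),"bottle",plane(S,(366,228),0))
go([.4152,-.022,.107],-.025)
E
```

```text
[0.3737 0.2549 0.014 ] [0.3756 0.3429 0.014 ] rear [0.3747 0.2989 0.014 ] yaw -0.022087849502707674 saddle [0.5846 0.2943]
rack [ 0.5741 -0.2553  0.    ] [ 0.4446 -0.2868  0.1   ] [ 0.632  -0.2515  0.1   ] bottle [0.7453 0.2721 0.    ]
t 2.925 dp [-0.029 -1.283 -0.001] turn [0.001 0.002 0.005]
```

Call:
arm_command:
  dp:
    - [0, -0.05, 0]
    - [0, -0.12, 0]
    - [0, -0.19, 0]
    - [0, -0.26, 0]
    - [0, -0.33, 0]
  turn:
    - [0, 0, 0]
    - [0, 0, 0]
    - [0, 0, 0]
    - [0, 0, 0]
    - [0, 0, 0]
  jaw: [0.1, 0.1, 0.1, 0.1, 0.1]

```text
time_s: 3.55
eef_pos: [0.4137, 0.2161, 0.1069]
eef_rot: [0.001, 0.011, 1.0, 0.001]
wrist_force: [1.1, 5.4, 4.3]
opening: 0.245
grasp_force: 62.2
```

Call:
arm_command:
  dp:
    - [0, -0.07, 0]
    - [0, -0.14, 0]
    - [0, -0.21, 0]
    - [0, -0.28, 0]
    - [0, -0.33, 0]
  turn:
    - [0, 0, 0]
    - [0, 0, 0]
    - [0, 0, 0]
    - [0, 0, 0]
    - [0, 0, 0]
  jaw: [0.1, 0.1, 0.1, 0.1, 0.1]

```text
time_s: 4.18
eef_pos: [0.4116, 0.1332, 0.1067]
eef_rot: [0.001, 0.011, 1.0, 0.001]
wrist_force: [0.6, 5.5, 4.7]
opening: 0.251
grasp_force: 62.2
```

```bash
python3 - <<'E'
from h import *
o=get_obs();im=camera("wrist");cv2.imwrite("pics/w3.png",im);s=camera("side");cv2.imwrite("pics/s3.png",s)
print({k:np.round(o[k],4).tolist() for k in("eef_pos","eef_rot","wrist_force","opening","grasp_force")})
c=cv2.resize(s[100:220,150:350],None,fx=2.56,fy=2.56)
cv2.imwrite("pics/c3.png",np.vstack([im,c[:210]]))
E
```

```text
{'eef_pos': [0.4116, 0.1332, 0.1067], 'eef_rot': [0.0007, 0.0112, 0.9999, 0.0006], 'wrist_force': [0.6164, 5.4698, 4.7396], 'opening': 0.2507, 'grasp_force': 62.2401}
```

View pics/c3.png

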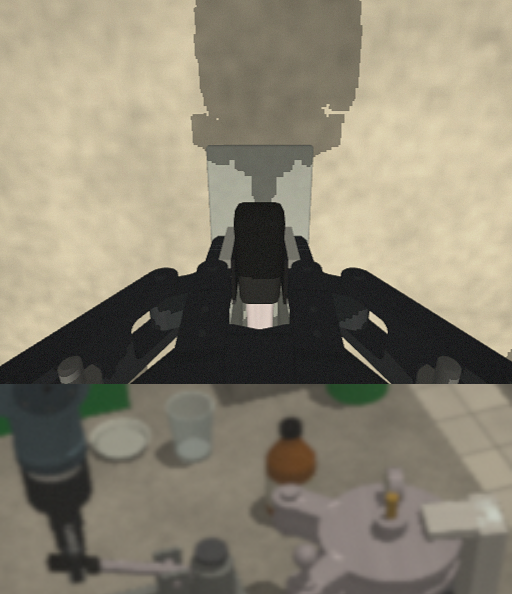

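Call:
arm_command:
  dp:
    - [0, -0.07, 0]
    - [-0.02, -0.14, 0]
    - [-0.05, -0.21, 0]
    - [-0.08, -0.28, 0]
    - [-0.12, -0.34, 0]
  turn:
    - [0, 0, 0]
    - [0, 0, 0]
    - [0, 0, 0]
    - [0, 0, 0]
    - [0, 0, 0]
  jaw: [0.1, 0.1, 0.1, 0.1, 0.1]

```text
time_s: 4.9
eef_pos: [0.4386, 0.0483, 0.1063]
eef_rot: [-0.001, 0.011, 1.0, 0.001]
wrist_force: [-4.5, 5.2, 9.2]
opening: 0.247
grasp_force: 62.7
```

Call:
arm_command:
  dp:
    - [-0.04, -0.06, 0]
    - [-0.08, -0.12, 0]
    - [-0.12, -0.18, 0]
    - [-0.15, -0.24, 0]
    - [-0.17, -0.286, 0]
  turn:
    - [0, 0, 0]
    - [0, 0, 0]
    - [0, 0, 0]
    - [0, 0, 0]
    - [0, 0, 0]
  jaw: [0.1, 0.1, 0.1, 0.1, 0.1]

```text
time_s: 5.52
eef_pos: [0.4799, -0.024, 0.1063]
eef_rot: [-0.001, 0.011, 1.0, 0.001]
wrist_force: [-2.8, 6.5, 8.1]
opening: 0.247
grasp_force: 62.6
```

```bash
python3 - <<'E'
from h import *
import json
np.set_printoptions(precision=4,suppress=True)
o=get_obs()
json.dump({k:np.array(o[k]).tolist() for k in("eef_pos","eef_rot","q")},open("w4.json","w"))
print({k:np.round(o[k],4).tolist() for k in("eef_pos","eef_rot","wrist_force","opening","grasp_force")})
im={n:np.mean([camera(n).astype(float) for _ in range(4)],axis=0).astype(np.uint8) for n in("scene","side","wrist")}
for n in im: cv2.imwrite(f"pics/{n}4.png",im[n])
C={n:cam(n) for n in("scene","side")}
X=np.array([.6505,-.0299,.1])
out=[]
for n,f in(("scene",8),("side",8)):
    u,v=proj(C[n],np.array([.6505,-.0299,.16])).astype(int);print(n,u-50,v-35)
    out.append(cv2.resize(im[n][v-35:v+37,u-50:u+50],None,fx=4,fy=4,interpolation=2))
out=np.hstack(out)
w=cv2.resize(im["wrist"],(400,300))
cv2.imwrite("pics/c4.png",np.vstack([out,np.hstack([w,np.zeros_like(w)])]))
E
```

```text
{'eef_pos': [0.4799, -0.024, 0.1063], 'eef_rot': [-0.0006, 0.011, 0.9999, 0.0008], 'wrist_force': [-2.8352, 6.4521, 8.1149], 'opening': 0.2473, 'grasp_force': 62.6087}
scene 212 169
side 219 143
```

View pics/c4.png

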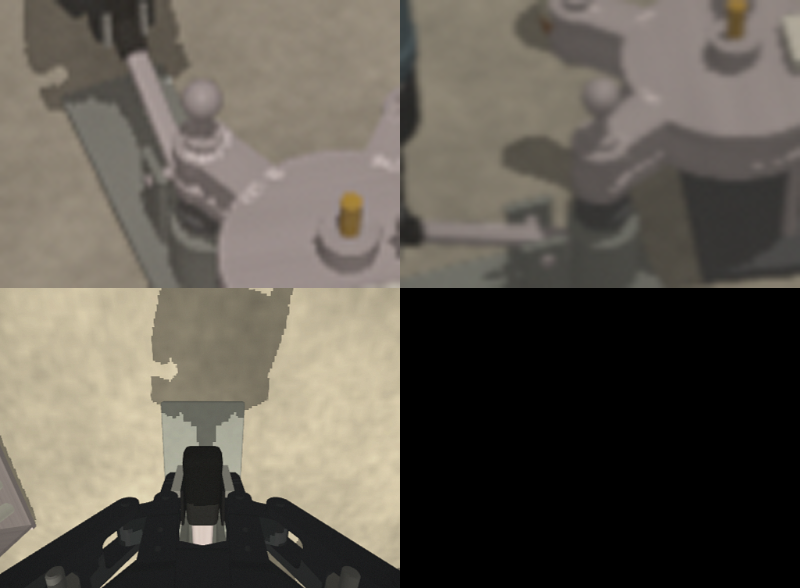

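Ball is at scene (262.8,193.5) and side (269.5,167), matching the first fix. The saddle sits below the pad in both views. I'll check the alignment on an enlarged, contrast-stretched crop.

```bash
python3 - <<'E'
from h import *
import json
np.set_printoptions(precision=2,suppress=True)
C={n:cam(n) for n in("scene","side")}
P=tri(C["scene"],(262.6,193.6),C["side"],(269.6,166.8));print("pin",np.round(P[0],4),P[1])
o=json.load(open("w4.json"));W=cam("wrist",o)
a,b=[plane(W,p,.014) for p in((207,145.5),(313,145.5))]
m=(a+b)/2;d=b-a;y=-np.arctan2(d[0],d[1]);s=m[:2]+.21*np.array([np.cos(y),np.sin(y)]);print("saddle",np.round(s,4),"yaw",y)
out=[]
for n in C:
    im=cv2.imread(f"pics/{n}4.png");u,v=proj(C[n],np.array([.6505,-.0299,.09])).astype(int);u0,v0=u-25,v-28
    c=cv2.resize(im[v0:v0+56,u0:u0+50],None,fx=8,fy=8,interpolation=cv2.INTER_CUBIC)
    c=cv2.convertScaleAbs(c,alpha=2,beta=-90);out.append(c);off=np.array([u0,v0])
    right=C[n][1][0].copy();right[2]=0;right/=np.linalg.norm(right)
    for nm,q,r,z in(("ball",P[0],.014,P[0][2]),("ear",P[0],.022,.15),("plateear",P[0],.022,.125),("pad",P[0],.015,.11),("saddle",s,.022,.096),("column",s,.028,.05)):
        X=np.array([q[0],q[1],z]);print(n,nm,[((proj(C[n],X+k*r*right)-off+.5)*8) for k in(-1,0,1)])
cv2.imwrite("pics/c5.png",np.hstack(out))
E
```

```text
pin [ 0.65 -0.03  0.21] 0.0006509827346831571
saddle [ 0.65 -0.03] yaw -0.021478153712002023
scene ball [array([159.53,  16.13]), array([201.49,  15.6 ]), array([243.46,  15.08])]
scene ear [array([140.73, 125.06]), array([204.24, 124.29]), array([267.78, 123.53])]
scene plateear [array([142.86, 169.85]), array([205.37, 169.11]), array([267.92, 168.37])]
scene pad [array([163.81, 195.83]), array([206.04, 195.33]), array([248.28, 194.83])]
scene saddle [array([146.53, 216.48]), array([207.87, 215.76]), array([269.25, 215.04])]
scene column [array([133.84, 292.8 ]), array([209.77, 291.94]), array([285.74, 291.08])]
side ball [array([169.97,  12.01]), array([209.61,  11.42]), array([249.25,  10.84])]
side ear [array([148.57, 125.06]), array([208.88, 124.2 ]), array([269.22, 123.34])]
side plateear [array([149.08, 171.88]), array([208.58, 171.05]), array([268.1 , 170.21])]
side pad [array([168.16, 199.11]), array([208.4 , 198.55]), array([248.66, 197.99])]
side saddle [array([145.44, 223.55]), array([204.  , 222.74]), array([262.59, 221.93])]
side column [array([130.84, 304.18]), array([203.58, 303.2 ]), array([276.37, 302.22])]
```

View pics/c5.png

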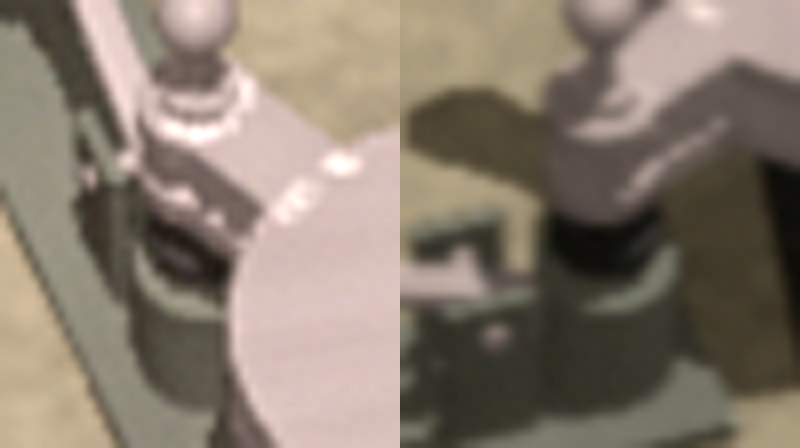

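Pin and saddle agree to within a few mm in both views. Ball against saddle centre is 202 and 204 in the side crop, and the scene crop shows similar edge agreement. Next I push the handle along its arc, tilting the tool with it.

Call:
arm_command:
  dp:
    - [0.006, 0, 0.024]
    - [0.01, 0, 0.048]
    - [0.014, 0, 0.072]
    - [0.016, 0, 0.096]
    - [0.016, 0, 0.096]
  turn:
    - [0, -0.095, 0]
    - [0, -0.191, 0]
    - [0, -0.286, 0]
    - [0, -0.382, 0]
    - [0, -0.382, 0]
  jaw: [0.1, 0.1, 0.1, 0.1, 0.1]

```text
time_s: 6.75
eef_pos: [0.4768, -0.0247, 0.083]
eef_rot: [0.101, 0.012, 0.995, -0.001]
wrist_force: [1.7, -1.1, 9.1]
opening: 0.247
grasp_force: 62.8
```

```bash
cat >> h.py <<'E'
def arc(phi):
    "next arc pose from the measured one; angle at start pose w4 = 0"
    c,s=np.cos(phi),np.sin(phi);x=-.118*c-.0313*s;z=-.118*s+.0313*c
    go([.598+x,-.024,.075+z],-.0215,phi)
E
python3 -c "
from h import *
o=get_obs();print(np.round(o['eef_pos'],4),np.round(o['wrist_force'],1),np.round(o['torque'],2),o['opening']);arc(.3);arc(.37);arc(.40)
im=camera('side');cv2.imwrite('pics/side5.png',im);cv2.imwrite('pics/wrist5.png',camera('wrist'))"
```

```text
[ 0.4768 -0.0247  0.083 ] [ 1.7 -1.1  9.1] [-0.26 -0.48  0.01] 0.24738721943177366
t 6.75 dp [0.013 0.003 0.05 ] turn [-0.001 -0.185 -0.004]
t 6.75 dp [0.018 0.003 0.084] turn [-0.001 -0.319 -0.004]
t 6.75 dp [0.019 0.003 0.099] turn [-0.001 -0.376 -0.003]
```

Call:
arm_command:
  dp:
    - [0.005, 0, 0.025]
    - [0.011, 0, 0.05]
    - [0.015, 0, 0.07]
    - [0.017, 0, 0.084]
    - [0.017, 0, 0.084]
  turn:
    - [0, -0.095, 0]
    - [0, -0.185, 0]
    - [0, -0.26, 0]
    - [0, -0.319, 0]
    - [0, -0.319, 0]
  jaw: [0.1, 0.1, 0.1, 0.1, 0.1]

```text
time_s: 7.48
eef_pos: [0.4772, -0.0248, 0.0623]
eef_rot: [0.184, 0.011, 0.983, -0.002]
wrist_force: [-3.5, 0.1, 15.7]
opening: 0.246
grasp_force: 63.8
```

```bash
python3 - <<'E'
from h import *
o=get_obs();print(np.round(o['eef_pos'],4),np.round(o['wrist_force'],1),np.round(o['torque'],2),2*np.arcsin(o['eef_rot'][0]));arc(.37);arc(.40)
cv2.imwrite('pics/wrist6.png',camera('wrist'))
C={n:cam(n) for n in("scene","side")}
# jack base shift: phase-correlate the base area (away from arm); plate rise: lower ear area
a=cv2.imread('pics/side4.png');b=camera('side');cv2.imwrite('pics/side6.png',b)
def sh(A,B,x,y,w,h):
    f=lambda I:cv2.resize(cv2.cvtColor(I[y:y+h,x:x+w],6),None,fx=4,fy=4,interpolation=2).astype(np.float32)
    s,r=cv2.phaseCorrelate(f(A),f(B),cv2.createHanningWindow((4*w,4*h),cv2.CV_32F));return np.round(np.array(s)/4,2),round(r,2)
for nm,X,w,h in(("base tip",[.685,-.05,.014],24,16),("column",[.65,-.05,.04],30,20),("cheek",[.6,-.05,.06],24,24)):
    u,v=proj(C["side"],np.array(X)).astype(int);print(nm,(u,v),sh(a,b,u-w//2,v-h//2,w,h))
E
```

```text
[ 0.4772 -0.0248  0.0623] [-3.5  0.1 15.7] [-0.   -0.42  0.07] 0.3706189025893057
t 7.475 dp [0.003 0.003 0.002] turn [-0.001  0.001 -0.003]
t 7.475 dp [0.007 0.003 0.016] turn [-0.002 -0.056 -0.003]
base tip (np.int64(282), np.int64(212)) (array([0.01, 0.  ]), 0.55)
column (np.int64(271), np.int64(210)) (array([-0.02, -0.08]), 0.46)
cheek (np.int64(256), np.int64(210)) (array([ 0.01, -0.02]), 0.62)
```

Call:
arm_command:
  dp:
    - [0.003, 0, 0.006]
    - [0.006, 0, 0.012]
    - [0.007, 0, 0.016]
    - [0.007, 0, 0.016]
  turn:
    - [0, -0.02, 0]
    - [0, -0.04, 0]
    - [0, -0.056, 0]
    - [0, -0.056, 0]
  jaw: [0.1, 0.1, 0.1, 0.1]

```text
time_s: 8.07
eef_pos: [0.4782, -0.0249, 0.0605]
eef_rot: [0.2, 0.011, 0.98, -0.003]
wrist_force: [-32.5, 3.5, 62.4]
opening: 0.245
grasp_force: 72.3
```

```bash
python3 - <<'E'
from h import *
o=get_obs();print(np.round(o['eef_pos'],4),np.round(o['wrist_force'],1),np.round(o['torque'],2),2*np.arcsin(o['eef_rot'][0]));arc(.40)
out=[]
for n in("scene","side"):
    b=camera(n);cv2.imwrite(f'pics/{n}7.png',b)
    if n=="scene": continue
    for f in('side0','side4','side7'):
        im=cv2.imread(f'pics/{f}.png');c=cv2.resize(im[155:235,245:312],None,fx=3.9,fy=6,interpolation=2);out.append(cv2.convertScaleAbs(c,alpha=2,beta=-90))
cv2.imwrite('pics/c7.png',np.hstack(out))
E
```

```text
[ 0.4782 -0.0249  0.0605] [-32.5   3.5  62.4] [ 0.18  1.35 -0.09] 0.40204047663046644
t 8.075 dp [0.008 0.003 0.008] turn [-0.002  0.004  0.   ]
```

View pics/c7.png

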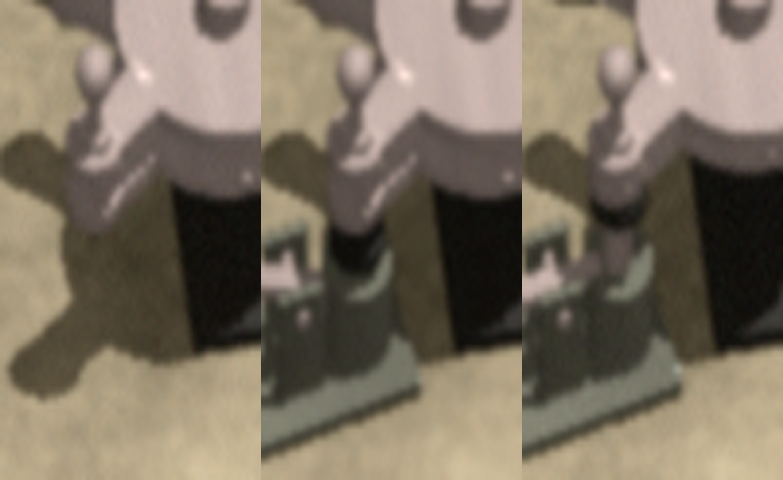

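The plate is now flush: the bright edge between the ears is gone and the saddle is extended onto the pad. Forces jumped as the handle went stiff, so I'll ease off the excess, mainly the forward part.

Call:
arm_command:
  dp:
    - [0.002, 0, -0.004]
    - [0.004, 0, -0.007]
    - [0.004, 0, -0.007]
    - [0.004, 0, -0.007]
  turn:
    - [0, 0, 0]
    - [0, 0, 0]
    - [0, 0, 0]
    - [0, 0, 0]
  jaw: [0.1, 0.1, 0.1, 0.1]

```text
time_s: 8.68
eef_pos: [0.478, -0.0249, 0.0615]
eef_rot: [0.201, 0.011, 0.98, -0.003]
wrist_force: [-4.1, 5.9, 31.4]
opening: 0.245
grasp_force: 66.8
```

```bash
cat > sh.py <<'E'
from h import *
o=get_obs();print(np.round(o['eef_pos'],4),np.round(o['wrist_force'],1),np.round(o['torque'],2),2*np.arcsin(o['eef_rot'][0]))
cur={n:camera(n) for n in("side","scene")}
def sh(A,B,x,y,w,h):
    f=lambda I:cv2.resize(cv2.cvtColor(I[y:y+h,x:x+w],6),None,fx=4,fy=4,interpolation=2).astype(np.float32)
    s,r=cv2.phaseCorrelate(f(A),f(B),cv2.createHanningWindow((4*w,4*h),cv2.CV_32F));return np.round(np.array(s)/4,2),round(r,2)
def cmp(n,f,nm,X,w,h):
    u,v=proj(cam(n),np.array(X)).astype(int);print(f,nm,sh(cv2.imread(f"pics/{f}.png"),cur[n],u-w//2,v-h//2,w,h))
for f in("side4","side7"):
    for nm,X,w,h in(("base tip",[.685,-.05,.014],24,16),("cheek",[.6,-.05,.06],24,24),("plate side",[.70,-.045,.125],30,30),("saddle/pad",[.65,-.04,.12],26,26)): cmp("side",f,nm,X,w,h)
for f in("scene4","scene7"):
    for nm,X,w,h in(("base corner",[.47,-.07,.014],20,20),("left edge",[.6,-.07,.014],24,24)): cmp("scene",f,nm,X,w,h)
cv2.imwrite("pics/side8.png",cur["side"])
E
python3 sh.py
```

```text
[ 0.478  -0.0249  0.0615] [-4.1  5.9 31.4] [ 0.95 -0.62  0.37] 0.40428469593355987
side4 base tip (array([-0.03,  0.02]), 0.71)
side4 cheek (array([0.02, 0.04]), 0.7)
side4 plate side (array([-0.09, -0.05]), 0.28)
side4 saddle/pad (array([0.17, 0.08]), 0.24)
side7 base tip (array([-0.  ,  0.04]), 0.68)
side7 cheek (array([-0.06,  0.03]), 0.78)
side7 plate side (array([0.02, 0.01]), 0.53)
side7 saddle/pad (array([ 0.05, -0.01]), 0.53)
scene4 base corner (array([0.01, 0.06]), 0.33)
scene4 left edge (array([0.02, 0.01]), 0.72)
scene7 base corner (array([-0.  , -0.01]), 0.9)
scene7 left edge (array([-0.01,  0.01]), 0.81)
```

Call:
arm_command:
  dp:
    - [0, 0, 0]
    - [0, 0, 0]
    - [0, 0, 0]
    - [0, 0, 0]
  turn:
    - [0, 0, 0]
    - [0, 0, 0]
    - [0, 0, 0]
    - [0, 0, 0]
  jaw: [0.1, 0.1, 0.1, 0.1]

```text
time_s: 9.28
eef_pos: [0.478, -0.0249, 0.0615]
eef_rot: [0.201, 0.011, 0.98, -0.003]
wrist_force: [-4.1, 5.8, 32.2]
opening: 0.244
grasp_force: 66.9
```

```bash
python3 -c "
from bench import *
print(hand_in())"
```

```text
the job is handed in; nothing more can be done
None
```

The jack's saddle is centred under the pinned ear to within a few mm by the camera views, and the plate looks fully shut in the side view with the gripper still holding the handle down at about 32 N; the job is handed in, with no verdict returned.

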